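Brush out the foot socket, then raise it on the cam lift and hold

ROBOT

A 7-joint arm with a two-finger parallel gripper is mounted at the origin on the work surface. World frame = base frame: x ahead of the robot, y to its left, z up, the work surface at z = 0. Lengths are in m, angles in degrees, forces in N, time in s.
With the tool pointing down it reaches from about 0.425 to 1.025 m from the base axis. Payload 9.4 kg.
Tool frame: the origin (TCP) lies at the very end of the fingers, on their centre line; the grasp point (between the pads) lies 19 mm behind it; x points along the fingers, y is the direction in which the jaws open and shut, and the axes are right-handed (so a half turn about x gives the same grasp; the last joint's range is limited). The gripper opens to 93 mm and grips with 3 to 60 N. Pads are 15 mm wide; open, the fingers measure 128 mm over their backs; the gripper's body (75 mm by 188 mm) begins 65 mm behind the grasp point.
Start: joints at [-68.738, 34.337, -0.143, 91.639, 0.103, 54.024, -4.572], TCP at [0.314, 0.654, 0.219] pointing down, gripper open.
Joint ranges: [-147.43, 147.43], [-19.82, 112.94], [-74.19, 73.91], [6.32, 146.72], [-59.91, 239.91], [6.04, 106.73], [-150.56, 150.56]. Speed limits (degrees/s): [127.2, 127.2, 172.46, 172.46, 180, 180, 180].

INTERFACE

Orientations are given as [roll, pitch, yaw] about the fixed x, y, z axes, in that order (R = Rz(yaw) Ry(pitch) Rx(roll)).
In Python, from plant import arm, vision, workorder gives the robot as it stands.
- The arm moves only by the shell command python3 -m handwheel 'ROWS'. ROWS is JSON, one flat list of numbers, 7 for each row, row after row: the turn, a rotation vector about the tool's x, y, z scaled (see below), then the shift along the tool's x, y, z scaled (see below), then the closure, from 0 (fully open) to 1 (shut). In form: [wx, wy, wz, x, y, z, grip, wx, wy, wz, x, y, z, grip, ...]. A call has 1 to 12 rows; each row is the pose to reach, as a shift and turn from the pose measured when the call began, along the tool's axes at that moment; what a row does not reach only later rows make up. The controller multiplies each number of a shift by 0.15 m and each number of a turn by 90 degrees. A row lasts 1/8 s, in which the tool goes at most 62.5 mm and 10.7 degrees, less where a joint would pass 70% of its speed; a pose out of reach is approached as far as the arm can. A call with a number of a shift or a turn outside -1 to 1 is refused whole. A call with a gripper value outside its range is refused whole. The fingers move at their own pace and stop on an object; the grip force is fixed at half the most. Time passes only in rows, so rows that repeat a pose let the fingers close. It gives the time, the measured TCP pose, the force and the opening at its end, in the units of the state.
- arm.get_obs(): the state, without advancing time (a new reading comes with each control period).
- vision.get_image(name): name is "scene" or "top"; returns a dict with "image" (400x640x3 uint8, red, green, blue), "range_z" (400x640 float32, m along the optical axis (not along the pixel's ray), 0 where there is no reading), "intrinsics" (3x3 intrinsics, pixels), "D" ([k1, k2, p1, p2, k3] as OpenCV has them; the pictures are not rectified), "rvec" (rotation vector, rad) and "tvec" (3), from world to camera coordinates, as OpenCV has them. Camera axes: x right, y down, z forward; pixel columns grow to the right and rows downward; lengths in m; the calibration is good to about 2 mm. A picture is of the moment at which its call begins.
- workorder.job_done(): hands the job in, once; it reports no verdict.
The state is a dict: "time": time; "joint_pos": joint angles; "qd": joint speeds; "joint_torque": joint torques, N m; "eef_pos": TCP position; "ee_rot": TCP orientation; "force": force on the tool from outside, world axes, zero at the start; "ft_torque": the same for the moment, N m; "gripper_width": finger opening in m.
Only numpy, scipy, OpenCV 4.12 (cv2) and the standard library are available. Lean on these libraries where they do the work, as an engineer would, in place of code of your own. Each camera call takes 0.05 s, during which the arm holds its last target. There are 200 camera calls.

TASK

Take the round yellow-and-black brush from its stand and scrub the aluminium cup on the blue cam-lift fixture: down to the bottom, up until the tip is near the rim, and down to the bottom again. Put the brush back upright in its stand with the collar seated, then swing the fixture's red-handled lever up to the cam's highest lift (lever straight up) and finish with the fingers still holding it there, since it springs back if let go. Leave everything else on the table alone.

Things in the scene. Friction and masses are not known exactly. Their poses are not given: they have to be found in the camera images.
- fixture: Fixed cam-lift fixture, blue base plate 150 (x) x 130 (y) x 12 mm. Origin: centre of the base's underside, on the table. The lever rests leaning to its -x, on its -y side; z up; the cup stands over its origin. A thin gauge post (156 mm high, at x +62, y +35 mm) has a red pointer level with the cup's rim at highest lift.
- cup_floor (a point): Centre of the inner floor of the open aluminium cup: inner radius 28 mm, wall 4 mm, inner depth 66 mm. The cup is fixed to the lift plate (100 x 90 mm) and rises with it. The floor is 85 mm above the table while the lever rests; the rim 151 mm.
- cup_rim (a point): Centre of the cup's mouth, at rim height.
- lever (a joint): Cam lever angle (rad): 0 at rest (leaning to the fixture's -x, 43 degrees from upright), growing as it swings up towards +x; lift is highest at 0.75 (straight up), falls beyond; stop at 1.4. The cup rises 5.4 mm from rest to highest. A spring pulls it back to 0: about 2 N at the grip at rest, 3 N at the top.
- lever_grip (a point): Centre of the red grip, a cross barrel diameter 28 mm and 50 mm long (along the hinge axis) in the middle of the lever's end, 125 mm from the hinge axis. Height 131 mm at rest, 165 mm when upright. Closed fingers, pointing down, can push it along its arc from its -x side; the spring keeps it against them. The lever is a flat bar 18 mm wide and 10 mm thick.
- lever_hinge (a point): Point on the lever's hinge axis in the lever's plane, 40 mm above the table, at x = 0, y = -105 mm of the fixture. The axis is horizontal, along the fixture's y.
- brush: Loose brush, 110 g, 201 mm long, upright in the stand. Origin: its bristle tip; z along the handle. Heights from the tip: yellow and black head, diameter 29 mm, to 70 mm; stem to 95; black plug widening to diameter 33 mm at 115; black collar, diameter 52 mm, to 121; round wooden handle, diameter 22 mm, to 201. Grip the handle from above about 170 mm from the tip.
- brush_tip (a point): The brush's bristle tip (the same point as the brush's origin).
- brush_collar (a point): Centre of the underside of the collar, 115 mm above the tip. It lies on the stand's top plate when seated.
- stand: Fixed brush stand: base 110 x 100 mm, four thin steel posts and a blue top plate 100 x 90 mm and 8 mm thick, top face 130 mm above the table, with one round hole diameter 38 mm in its middle.
- stand_seat (a point): Centre of the stand's hole, at the top face of its plate.
- foot_a: Bystander: steel levelling foot, disc diameter 68 mm with an upright stud, 62 mm high. Origin under its centre.
- foot_b: Bystander: a second steel levelling foot, the same.
- load_cell: Bystander: aluminium load cell bar 130 x 30 x 30 mm, lying along its own x. Origin under its centre.
- wrench: Bystander: wrench lying flat.
- screwdriver: Bystander: screwdriver lying flat.
- threadlock: Bystander: small red bottle, diameter 36 mm, 100 mm high.
- carton: Bystander: small cardboard carton 110 x 80 x 60 mm.

How it is judged (in metres and radians):
On the way, in this order (a step that is already met when the one before it is completed fails the run):
1. the held brush reaches the cup's bottom (tip within 18 mm of the floor) (horizontal distance between brush_tip and cup_floor below 0.024 m and contact force between the fingers and brush above 1 N and angle between brush's own z axis and vertical below 0.3 rad and z of brush_tip in the frame of cup_floor between -0.005 and 0.018 m).
2. the held brush is drawn up over the cup (tip 40 mm or more above its floor) (horizontal distance between brush_tip and cup_floor below 0.024 m and contact force between the fingers and brush above 1 N and angle between brush's own z axis and vertical below 0.3 rad and z of brush_tip in the frame of cup_floor above 0.04 m).
3. the held brush reaches the cup's bottom a second time (all of step 1).
4. the brush is back in its stand, upright, collar seated, let go (horizontal distance between brush_collar and stand_seat below 0.008 m and z of brush_collar in the frame of stand_seat between -0.006 and 0.006 m and angle between brush's own z axis and vertical below 0.1 rad and contact force between each of the arm, the fingers and brush below 0.1 N), for 0.2 s.
At the end, for the whole second after the job is handed in: The lever stands at the cam's highest lift, within 0.15 rad of upright (joint 0.60 to 0.90), still, with the fingers holding it (more than 1 N), and the brush is seated upright in its stand (collar within 8 mm of the hole's centre and 6 mm of the plate, tilt under 0.1 rad), untouched by the robot (all of step 4 and value of joint lever between 0.6 and 0.9 rad and velocity of joint lever between -0.15 and 0.15 rad/s and contact force between the fingers and lever above 1 N); the arm keeps its last pose, push and grip.
It fails at once if a bystander (foot, load cell, wrench, screwdriver, bottle or carton) is shifted by more than 25 mm (distance of any of foot_a, foot_b, load_cell, wrench, screwdriver, threadlock, carton from where it was at the start of the episode above 0.025 m).
It also fails if it takes over 58 s, if anything falls off the work surface, if the arm or the gripper's body presses on something with over 40 N, if the wrist force passes 120 N, or if a joint passes its speed limit or range.

## Working session

There is one attempt and no reset: what is moved stays moved. The work goes in short steps, Python scripts to look and compute and a shell command to move; the robot and the scene stay as the last step left them, time stands still between calls to the robot, and variables do not carry over. Pictures are saved under pics/ and viewed, about 8 in all and at most 12, crops included, and the job is handed in when it is done.

```bash
ls; mkdir -p pics
python3 - <<'E'
from plant import arm,vision
import cv2,numpy as np
print(arm.get_obs())
for n in("scene","top"):
    d=vision.get_image(n); cv2.imwrite(f"pics/{n}0.png",d["image"][:,:,::-1]); np.savez(f"{n}0.npz",**d)
    print(d["intrinsics"],d["D"],d["rvec"],d["tvec"])
E
```

```text
pics
{'time': 0.0, 'joint_pos': array([-68.739437  ,  34.38473432,  -0.14564621,  91.68181236,
         0.10310603,  54.0269133 ,  -4.57305425]), 'qd': array([-0.00307406, -0.03676438, -0.06139584,  0.07892199, -0.01631206,
        0.02597361, -0.07145836]), 'joint_torque': array([-3.87855107e-04, -7.65063000e+01,  1.49704367e+00, -2.52365720e+01,
       -5.25152148e-02,  1.68382272e-02,  1.59468777e-04]), 'eef_pos': array([0.31368564, 0.65304905, 0.21775179]), 'ee_rot': array([ -84.75722046,   89.90666291, -110.40994105]), 'force': array([ 1.17909948,  0.01293724, -0.73875907]), 'ft_torque': array([-0.0334102 , -0.00715607,  0.00262342]), 'gripper_width': 0.09274380101720782}
[[379.23292154   0.         319.13978633]
 [  0.         379.23292154 201.76397425]
 [  0.           0.           1.        ]] [0.02746851 0.         0.         0.         0.        ] [ 0.8094121   2.50046877 -1.14807506] [ 0.4073356  -0.16376975  1.34728983]
[[432.05177852   0.         322.77716199]
 [  0.         432.05177852 206.7469841 ]
 [  0.           0.           1.        ]] [-0.00930353  0.          0.          0.          0.        ] [ 2.14385386 -2.18797326  0.10083273] [0.09606095 0.54655315 1.38041528]
```

View pics/scene0.png

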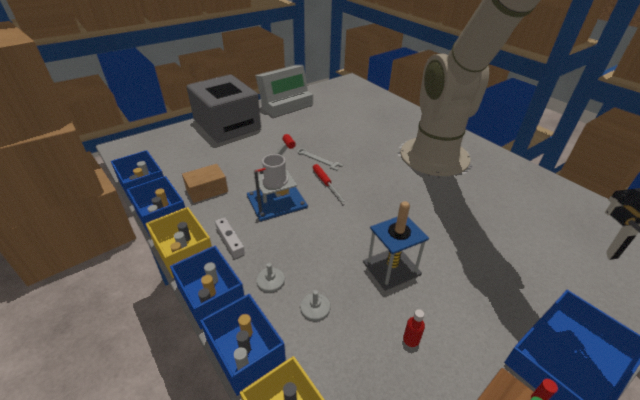

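View pics/top0.png

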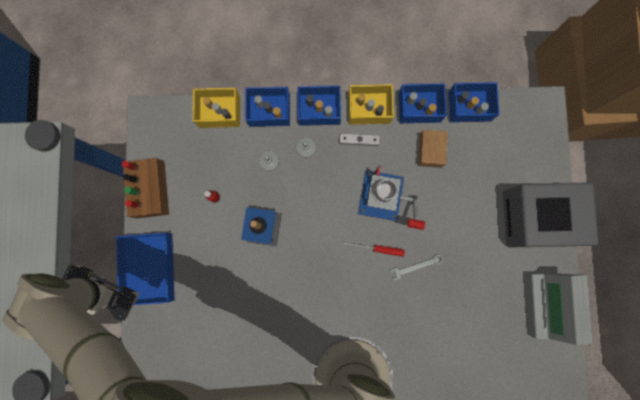

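The scene view shows the brush in its stand at about (402,220), the cup at (274,172) and the lever grip at (289,141). In the top view the stand is at (260,225), the cup at (384,188), the red grip at (416,224) and the gauge post at (377,170). I'll get positions from the depth data.

```bash
cat > h.py <<'E'
import numpy as np,cv2
def cloud(d):
    K,D=d["intrinsics"],d["D"];z=d["range_z"];h,w=z.shape
    u,v=np.meshgrid(np.arange(w),np.arange(h))
    p=cv2.undistortPoints(np.stack([u,v],-1).reshape(-1,1,2).astype(float),K,D).reshape(h,w,2)
    c=np.concatenate([p*z[...,None],z[...,None]],-1)
    R=cv2.Rodrigues(d["rvec"])[0]
    W=(c-d["tvec"].ravel())@R
    W[z==0]=np.nan
    return W
def circ(P):
    # fit circle to xy
    A=np.c_[2*P[:,:2],np.ones(len(P))];s=np.linalg.lstsq(A,(P[:,:2]**2).sum(1),rcond=None)[0]
    return s[:2],np.sqrt(s[2]+s[:2]@s[:2])
E
python3 - <<'E'
from h import *
np.set_printoptions(precision=4,suppress=True)
for n in("top","scene"):
    d=dict(np.load(n+"0.npz"));W=cloud(d);im=d["image"].astype(int);r,g,b=im[...,0],im[...,1],im[...,2]
    print("==",n)
    px=dict(top=dict(hand=(258,226),rim=(384,188),foota=(269,161),footb=(306,147),bottle=(211,196),carton=(433,148),lc=(360,139),grip=(416,224)),
            scene=dict(hand=(404,206),rim=(274,160),foota=(270,278),footb=(316,305),bottle=(414,330),carton=(205,182),lc=(230,237),grip=(289,141)))[n]
    for k,(u,v) in px.items(): print(k,W[v,u])
    def near(k,rad,z0,z1):
        return (np.hypot(W[...,0]-W[px[k][1],px[k][0]][0],W[...,1]-W[px[k][1],px[k][0]][1])<rad)&(W[...,2]>z0)&(W[...,2]<z1)
    m=near("hand",.07,.16,.25);P=W[m];print("handle n",len(P),np.median(P,0),P.min(0),P.max(0)); 
    m=near("hand",.09,.12,.14);P=W[m];print("plate",len(P),P.mean(0),P.min(0),P.max(0),cv2.minAreaRect(P[:,:2].astype(np.float32)))
    m=near("rim",.06,.143,.158);P=W[m];print("rim",len(P),P.mean(0),circ(P),P.min(0),P.max(0))
    m=near("rim",.15,.004,.02)&(b>r+25);P=W[m];print("base",len(P),cv2.minAreaRect(P[:,:2].astype(np.float32)))
    m=near("grip",.06,.09,.2)&(r>g+60);P=W[m];print("grip",len(P),P.mean(0),P.min(0),P.max(0),cv2.minAreaRect(P[:,:2].astype(np.float32)))
    m=near("rim",.12,.05,.2)&(r>g+60);P=W[m];print("red",len(P),P.mean(0),P.min(0),P.max(0))
    c=cv2.resize(d["image"][(150 if n=="top" else 120):250,(230 if n=="top" else 220):450],None,fx=3.4,fy=3.4,interpolation=cv2.INTER_CUBIC);cv2.imwrite(f"pics/{n}c.png",c[:,:,::-1])
E
```

```text
== top
hand [0.4811 0.2734 0.1755]
rim [ 0.5977 -0.1087  0.085 ]
foota [0.7031 0.2589 0.031 ]
footb [0.7459 0.136  0.0372]
bottle [0.5849 0.4373 0.0774]
carton [ 0.7279 -0.2742  0.0611]
lc [ 0.7689 -0.042   0.0369]
grip [ 0.4792 -0.1916  0.146 ]
handle n 66 [0.4855 0.2777 0.2131] [0.4764 0.2706 0.1612] [0.4963 0.2904 0.2209]
plate 911 [0.4865 0.2807 0.131 ] [0.4321 0.229  0.1211] [0.5424 0.3323 0.14  ] ((0.4873599112033844, 0.2816748321056366), (0.09072145074605942, 0.09999603778123856), 80.69058990478516)
rim 123 [ 0.5941 -0.104   0.15  ] (array([ 0.5978, -0.1012]), np.float64(0.03518703143283575)) [ 0.555  -0.1394  0.143 ] [ 0.6544 -0.0756  0.1579]
base 631 ((0.5851903557777405, -0.10794055461883545), (0.130618616938591, 0.14959831535816193), 78.72416687011719)
grip 128 [ 0.48   -0.192   0.1433] [ 0.4671 -0.2164  0.133 ] [ 0.4949 -0.1676  0.1513] ((0.48017552495002747, -0.19283033907413483), (0.050271715968847275, 0.022887125611305237), 77.92493438720703)
red 14 [ 0.6392 -0.0822  0.1559] [ 0.6301 -0.0863  0.1508] [ 0.6484 -0.0793  0.159 ]
== scene
hand [0.4927 0.2845 0.2133]
rim [ 
[... 317 characters left out ...]
07] [0.4316 0.2274 0.1217] [0.5418 0.3331 0.1399] ((0.4857463538646698, 0.2795921862125397), (0.09332379698753357, 0.10265278071165085), 80.7705307006836)
rim 120 [ 0.5829 -0.11    0.148 ] (array([ 0.5849, -0.1073]), np.float64(0.029626279463373612)) [ 0.5539 -0.1402  0.1431] [ 0.6171 -0.0765  0.1527]
base 804 ((0.5861250162124634, -0.10612951964139938), (0.13144239783287048, 0.14861339330673218), 78.08743286132812)
grip 109 [ 0.486  -0.1861  0.1386] [ 0.4703 -0.217   0.123 ] [ 0.4968 -0.1668  0.1461] ((0.4833437204360962, -0.19116270542144775), (0.05015949532389641, 0.02196694351732731), 80.20358276367188)
red 118 [ 0.5046 -0.1727  0.1404] [ 0.4705 -0.217   0.123 ] [ 0.6474 -0.0776  0.1574]
```

View pics/topc.png

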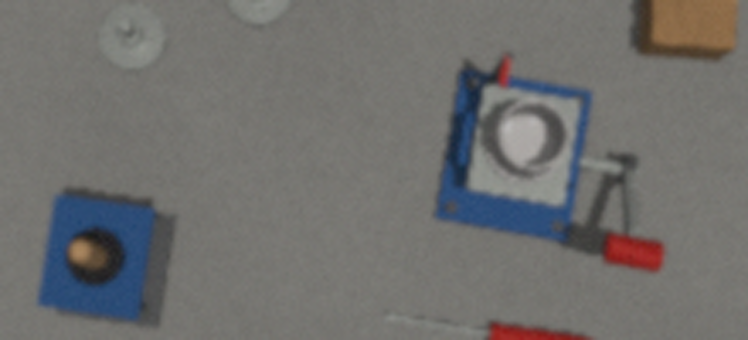

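```bash
cat > g.py <<'E'
import sys,numpy as np
from scipy.spatial.transform import Rotation as Ro
from plant import arm
def go(p,yaw):
    """print move in row units to TCP p, tool down with jaw axis at yaw deg (mod 180)"""
    o=arm.get_obs();R=Ro.from_euler('xyz',o["ee_rot"],degrees=True).as_matrix()
    x=np.array([0,0,-1.]);best=None
    for a in(yaw,yaw+180):
        y=np.array([np.cos(np.radians(a)),np.sin(np.radians(a)),0])
        T=np.c_[x,y,np.cross(x,y)];w=Ro.from_matrix(R.T@T).as_rotvec(degrees=True)
        if best is None or np.linalg.norm(w)<np.linalg.norm(best):best=w
    s=R.T@(np.array(p)-o["eef_pos"])
    np.set_printoptions(precision=3,suppress=True)
    print("t",o["time"],"pos",o["eef_pos"],"w",o["gripper_width"],"F",o["force"],"j",o["joint_pos"],"yaw",np.degrees(np.arctan2(R[1,1],R[0,1])))
    print("turn",best/90,"shift",s/.15,"\nR",R.tolist())
if __name__=="__main__":
    a=list(map(float,sys.argv[1:]));go(a[:3],a[3])
E
python3 g.py 0.4866 0.2806 0.26 -20; python3 g.py 0.4866 0.2806 0.26 78.5
```

```text
t 0.1 pos [0.314 0.653 0.218] w 0.09291026613251661 F [ 0.491  1.668 -0.298] j [-68.736  34.381  -0.146  91.675   0.106  54.023  -4.572] yaw 64.34713599083493
turn [0.937 0.001 0.001] shift [-0.278 -1.74   2.114] 
R [[-0.00045128971748475966, 0.43291723340529453, 0.9014335612557904], [-0.0013064107378887302, 0.9014326285719638, -0.4329174395156935], [-0.9999990448138314, -0.0013730136728911102, 0.00015876044605800388]]
t 0.1 pos [0.314 0.653 0.218] w 0.09291026613251661 F [ 0.491  1.668 -0.298] j [-68.736  34.381  -0.146  91.675   0.106  54.023  -4.572] yaw 64.34713599083493
turn [-0.157 -0.     0.001] shift [-0.278 -1.74   2.114] 
R [[-0.00045128971748475966, 0.43291723340529453, 0.9014335612557904], [-0.0013064107378887302, 0.9014326285719638, -0.4329174395156935], [-0.9999990448138314, -0.0013730136728911102, 0.00015876044605800388]]
```

```bash
python3 -m handwheel '[-0.05,0,0,-0.25,-0.1,0.1,0, -0.1,0,0,-0.28,-0.3,0.35,0, -0.157,0,0,-0.28,-0.55,0.65,0, -0.157,0,0,-0.28,-0.75,0.9,0, -0.157,0,0,-0.28,-0.85,1,0, -0.157,0,0,-0.28,-0.85,1,0]'; python3 g.py 0.4866 0.2806 0.26 78.5
```

```text
time: 0.85
eef_pos: [0.3942, 0.4725, 0.2601]
ee_rot: [-99.2, 89.9, -110.8]
force: [-0.3, 0.3, -0.3]
gripper_width: 0.093
t 0.85 pos [0.394 0.472 0.26 ] w 0.09303266417931984 F [-0.305  0.306 -0.288] j [-52.763  24.345  -3.845 103.808   2.035  51.999  20.842] yaw 78.36414147229169
turn [-0.002 -0.     0.001] shift [ 0.002 -1.129  0.861] 
R [[-0.000541219411186733, 0.20169071968272267, 0.979449110814551], [-0.001425740150672608, 0.9794481031504461, -0.20169130001072544], [-0.99999883717261, -0.0015055991694621629, -0.00024253776860533316]]
```

```bash
python3 -m handwheel '[-0.002,0,0,0,-0.3,0.22,0, -0.002,0,0,0,-0.6,0.45,0, -0.002,0,0,0,-0.9,0.68,0, -0.002,0,0,0,-1,0.861,0, -0.002,0,0,0,-1,0.861,0]'; python3 g.py 0.4866 0.2806 0.166 78.5
```

```text
time: 1.48
eef_pos: [0.4918, 0.2998, 0.2602]
ee_rot: [-81.6, 89.9, -93.1]
force: [0.2, 1.2, -0.7]
gripper_width: 0.0934
t 1.475 pos [0.492 0.3   0.26 ] w 0.09343741948639543 F [ 0.247  1.206 -0.734] j [-35.411  21.457  -2.234 108.819   1.129  49.783  40.23 ] yaw 78.45003344491504
turn [-0.001  0.     0.001] shift [ 0.628 -0.132 -0.008] 
R [[-5.6608079711195636e-05, 0.2002223259689864, 0.9797504871032696], [-0.001039423246799065, 0.9797499476303354, -0.20022227577786902], [-0.9999994581972729, -0.0010297096309050402, 0.00015265397700781058]]
```

```bash
python3 -m handwheel '[0,0,0,0,-0.132,-0.008,0, 0,0,0,0.1,-0.132,-0.008,0, 0,0,0,0.25,-0.132,-0.008,0, 0,0,0,0.45,-0.132,-0.008,0, 0,0,0,0.628,-0.132,-0.008,0, 0,0,0,0.628,-0.132,-0.008,0]'; python3 g.py 0.4866 0.2806 0.166 78.5
python3 - <<'E'
from plant import vision
import cv2
d=vision.get_image("scene")["image"]; cv2.imwrite("pics/a.png",cv2.resize(d[130:300,320:500],None,fx=3.3,fy=3.3,interpolation=cv2.INTER_CUBIC)[:,:,::-1])
E
```

```text
time: 2.22
eef_pos: [0.4847, 0.2807, 0.1638]
ee_rot: [-129.2, 89.7, -140.7]
force: [0.2, -0.2, 0.5]
gripper_width: 0.0931
t 2.225 pos [0.485 0.281 0.164] w 0.09313575732895292 F [ 0.169 -0.24   0.465] j [-34.327  27.25   -2.204 116.197   1.707  36.862  40.887] yaw 78.54442431120329
turn [ 0.    -0.002  0.002] shift [-0.015  0.002  0.012] 
R [[-0.003780882533172436, 0.198606667619998, 0.9800719853684985], [-0.0030946267165016667, 0.9800719736824235, -0.198618603579133], [-0.9999880640351444, -0.0037839105590516398, -0.0030909235068555807]]
```

View pics/a.png

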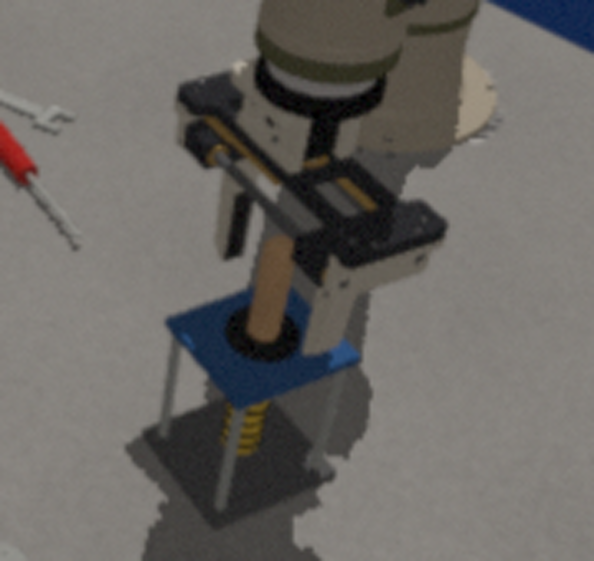

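The brush handle, at (268,290) in the crop, is between the open fingers at (237,215) and (325,310). I'll correct slightly and close.

```bash
python3 -m handwheel '[0,-0.002,0.002,-0.015,0.002,0.012,0.3, 0,-0.002,0.002,-0.015,0.002,0.012,0.6, 0,-0.002,0.002,-0.015,0.002,0.012,1, 0,-0.002,0.002,-0.015,0.002,0.012,1, 0,-0.002,0.002,-0.015,0.002,0.012,1, 0,-0.002,0.002,-0.015,0.002,0.012,1, 0,-0.002,0.002,-0.015,0.002,0.012,1, 0,-0.002,0.002,-0.015,0.002,0.012,1]'; python3 g.py 0.4866 0.2806 0.31 78.5
```

```text
time: 3.28
eef_pos: [0.4873, 0.2809, 0.1673]
ee_rot: [21.7, 89.9, 10.2]
force: [-0.2, 0.7, -0.7]
gripper_width: 0.0215
t 3.275 pos [0.487 0.281 0.167] w 0.02145923622698037 F [-0.192  0.735 -0.696] j [-34.204  26.989  -2.189 115.999   1.711  36.968  41.   ] yaw 78.52099410865503
turn [ 0.     0.001 -0.   ] shift [-0.951 -0.002 -0.003] 
R [[0.0014077518358909247, 0.19900883273118206, 0.979996685060588], [0.00025451697904299575, 0.9799975530777069, -0.19900937461038049], [-0.9999989767274146, 0.0005295816082210164, 0.0013289422276040463]]
```

```bash
python3 -m handwheel '[0,0,0,-0.1,0,0,1, 0,0,0,-0.3,0,0,1, 0,0.001,0,-0.55,0,0,1, 0,0.001,0,-0.8,0,0,1, 0,0.001,0,-1,0,0,1, 0,0.001,0,-1,0,0,1, 0,0.001,0,-1,0,0,1]'; python3 g.py 0.5857 -0.107 0.335 78.5;  python3 - <<'E'
from plant import vision
import cv2
d=vision.get_image("scene")["image"]; cv2.imwrite("pics/b.png",cv2.resize(d[100:300,320:500],None,fx=3,fy=3,interpolation=cv2.INTER_CUBIC)[:,:,::-1])
E
```

```text
time: 4.15
eef_pos: [0.4866, 0.2805, 0.3169]
ee_rot: [177.5, 90.0, 166.0]
force: [-0.1, -0.7, -2.0]
gripper_width: 0.0214
t 4.15 pos [0.487 0.281 0.317] w 0.021367138422756924 F [-0.133 -0.676 -1.958] j [-34.122  17.225  -2.123 106.434   0.719  56.379  41.98 ] yaw 78.5279165955173
turn [ 0. -0. -0.] shift [-0.122 -2.4    1.161] 
R [[-0.0006503601754915822, 0.19889045559476548, 0.9800215118582594], [0.00016190613702300738, 0.9800217272150546, -0.1988903918564783], [-0.9999997754089971, 2.932110703304791e-05, -0.0006695686878532281]]
```

View pics/b.png

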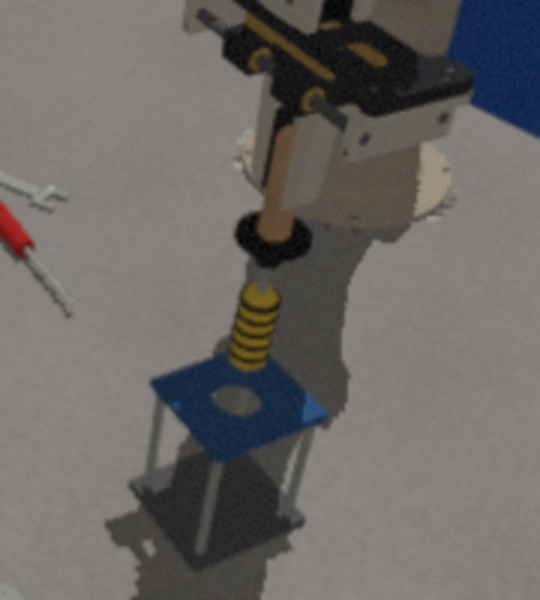

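The brush is lifted clear, with its tip over the hole at (248,365) in the crop. Next I carry it towards the cup.

```bash
python3 -m handwheel '[0,0,0,-0.1,-0.1,0.04,1, 0,0,0,-0.122,-0.3,0.13,1, 0,0,0,-0.122,-0.6,0.27,1, 0,0,0,-0.122,-0.85,0.4,1, 0,0,0,-0.122,-1,0.48,1]'; python3 g.py 0.5857 -0.107 0.335 78.5
```

```text
time: 4.82
eef_pos: [0.5275, 0.1154, 0.3349]
ee_rot: [-131.0, 89.9, -142.7]
force: [0.1, 0.2, -1.0]
gripper_width: 0.0208
t 4.825 pos [0.528 0.115 0.335] w 0.02077185770698378 F [ 0.143  0.221 -1.024] j [-19.89   14.591   1.917 107.61   -0.516  57.937  60.586] yaw 78.34638650974397
turn [-0.002 -0.001  0.001] shift [ 0.001 -1.374  0.679] 
R [[-0.0018996227521140274, 0.2019941243365785, 0.9793848912286213], [-0.0014496013624758497, 0.9793850730703957, -0.20199697349907292], [-0.9999971450405692, -0.0018034357194302714, -0.0015676512100349926]]
```

```bash
python3 -m handwheel '[-0.002,0,0,0,-0.3,0.15,1, -0.002,0,0,0,-0.6,0.3,1, -0.002,0,0,0,-0.85,0.42,1, -0.002,0,0,0,-1,0.5,1, -0.002,0,0,0,-1,0.5,1]'; python3 g.py 0.5857 -0.107 0.335 78.5
```

```text
time: 5.45
eef_pos: [0.5704, -0.0501, 0.3352]
ee_rot: [-125.3, 89.8, -137.0]
force: [0.2, 0.8, -1.0]
gripper_width: 0.0213
t 5.45 pos [ 0.57  -0.05   0.335] w 0.021253613949172027 F [ 0.193  0.838 -1.028] j [ -5.346  17.159   6.128 103.996  -1.94   59.1    79.777] yaw 78.26536490604796
turn [-0.003 -0.001  0.002] shift [ 0.002 -0.351  0.177] 
R [[-0.0025944717906595804, 0.20337834337014504, 0.9790967869236128], [-0.0024166929160823886, 0.9790959478364405, -0.20338457297841245], [-0.9999937141359821, -0.002893851806365158, -0.0020487338153034607]]
```

```bash
python3 -m handwheel '[-0.003,0,0.002,0,-0.2,0.1,1, -0.003,-0.001,0.002,0,-0.351,0.177,1, -0.003,-0.001,0.002,0,-0.351,0.177,1, -0.003,-0.001,0.002,0,-0.351,0.177,1]'; python3 g.py 0.5857 -0.107 0.335 78.5
python3 - <<'E'
from plant import vision
from h import *
np.set_printoptions(precision=4,suppress=True)
d=vision.get_image("scene");W=cloud(d);im=d["image"].astype(int);r,g,b=im[...,0],im[...,1],im[...,2]
near=np.hypot(W[...,0]-.5857,W[...,1]+.107)<.07
yl=near&(r>b+40)&(W[...,2]>.14)
for z0,z1 in((.16,.19),(.19,.23),(.29,.31),(.31,.33)):
    P=W[yl&(W[...,2]>z0)&(W[...,2]<z1)];print(z0,len(P),P.mean(0) if len(P) else 0,P.min(0) if len(P) else 0,P.max(0) if len(P) else 0)
R=cv2.Rodrigues(d["rvec"])[0];print("cam",-R.T@d["tvec"].ravel())
c=im[90:230,210:350].astype(np.uint8);cv2.imwrite("pics/c.png",cv2.resize(c,None,fx=4.2,fy=4.2,interpolation=cv2.INTER_CUBIC)[:,:,::-1])
E
```

```text
time: 5.95
eef_pos: [0.5854, -0.1059, 0.3352]
ee_rot: [143.1, 89.9, 131.7]
force: [0.5, -0.1, -1.4]
gripper_width: 0.021
t 5.95 pos [ 0.585 -0.106  0.335] w 0.020993203123287233 F [ 0.469 -0.073 -1.418] j [ -0.363  18.898   7.096 101.418  -2.719  59.912  86.308] yaw 78.5871742685373
turn [ 0.001 -0.001 -0.001] shift [ 0.001 -0.007  0.004] 
R [[-0.0010277445989842482, 0.19787668496815902, 0.980226382672417], [0.0011551520988455494, 0.980226481282273, -0.19787549372421798], [-0.9999988046816198, 0.0009289450933414045, -0.0012360001398727394]]
0.16 7 [ 0.5903 -0.0983  0.1872] [ 0.5853 -0.1089  0.1837] [ 0.5954 -0.0946  0.1891]
0.19 106 [ 0.5902 -0.0953  0.2104] [ 0.5772 -0.1098  0.1902] [ 0.5987 -0.0884  0.2299]
0.29 11 [ 0.5881 -0.0977  0.3072] [ 0.5817 -0.1041  0.3048] [ 0.5938 -0.0938  0.3097]
0.31 34 [ 0.5889 -0.0968  0.3189] [ 0.5821 -0.1021  0.3107] [ 0.5957 -0.0913  0.3282]
cam [1.006  0.6661 0.7431]
```

View pics/c.png

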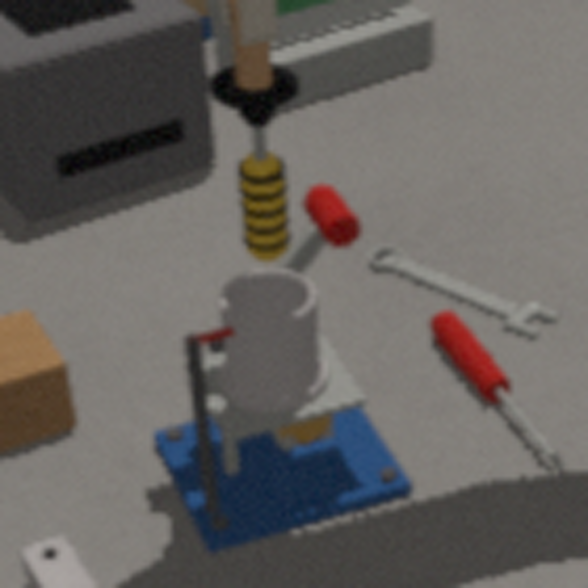

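The brush hangs vertically over the cup mouth, with the head at (265,205) and the mouth at (268,290) in the crop. Now I scrub.

```bash
python3 -m handwheel '[0,0,0,0.1,-0.007,0.004,1, 0,0,0,0.25,-0.007,0.004,1, 0,0,0,0.4,-0.007,0.004,1, 0,0,0,0.53,-0.007,0.004,1, 0,0,0,0.602,-0.007,0.004,1, 0,0,0,0.602,-0.007,0.004,1, 0,0,0,0.602,-0.007,0.004,1, 0,0,0,0.602,-0.007,0.004,1]'; python3 g.py 0.5857 -0.107 0.335 78.5
```

```text
time: 7.0
eef_pos: [0.5861, -0.1067, 0.2457]
ee_rot: [78.1, 89.9, 66.7]
force: [-0.5, -0.9, -1.4]
gripper_width: 0.0213
t 7.0 pos [ 0.586 -0.107  0.246] w 0.0213275866527739 F [-0.511 -0.909 -1.431] j [  0.354  23.744   6.401 107.745  -3.507  48.678  87.157] yaw 78.6229214474709
turn [ 0.001  0.    -0.001] shift [-0.595 -0.002 -0.002] 
R [[0.0004356979343027034, 0.19726504743874854, 0.9803500962545459], [0.0010138376582523312, 0.9803495983335684, -0.19726539782844044], [-0.9999993911500706, 0.0010798639721974063, 0.00022714156113806672]]
```

```bash
python3 -m handwheel '[0,0,0,-0.1,0,0,1, 0,0,0,-0.25,0,0,1, 0,0,0,-0.35,0,0,1, 0,0,0,-0.35,0,0,1, 0,0,0,-0.35,0,0,1, 0,0,0,-0.25,0,0,1, 0,0,0,-0.1,0,0,1, 0,0,0,0.01,0,0,1, 0,0,0,0.01,0,0,1, 0,0,0,0.01,0,0,1, 0,0,0,0.01,0,0,1]'; python3 g.py 0.5857 -0.107 0.335 78.5
python3 - <<'E'
from plant import vision
from h import *
d=vision.get_image("scene");W=cloud(d);im=d["image"].astype(int)
dark=(np.hypot(W[...,0]-.5857,W[...,1]+.107)<.04)&(im.sum(2)<110)&(W[...,2]>.16)
P=W[dark];print(len(P),np.percentile(P[:,2],[1,10,50,90,99]),P.mean(0))
c=im[90:230,210:350].astype(np.uint8);cv2.imwrite("pics/d.png",cv2.resize(c,None,fx=4.2,fy=4.2,interpolation=cv2.INTER_CUBIC)[:,:,::-1])
E
```

```text
time: 8.38
eef_pos: [0.5865, -0.1068, 0.2449]
ee_rot: [40.9, 89.9, 29.5]
force: [0.3, -0.3, -1.7]
gripper_width: 0.021
t 8.375 pos [ 0.587 -0.107  0.245] w 0.021045733791670043 F [ 0.267 -0.284 -1.672] j [  0.356  23.795   6.409 107.796  -3.532  48.506  87.182] yaw 78.61891678533561
turn [ 0.001  0.001 -0.001] shift [-0.601 -0.002 -0.004] 
R [[0.0016579221122633436, 0.19733352977611648, 0.9803350087191464], [0.0009378404819608555, 0.9803356180938821, -0.19733523849459078], [-0.9999981858731047, 0.0012465643124892067, 0.001440252726004898]]
583 [0.19569833 0.21295787 0.3764462  0.42697011 0.42995044] [ 0.5942935  -0.09184013  0.35955291]
```

View pics/d.png

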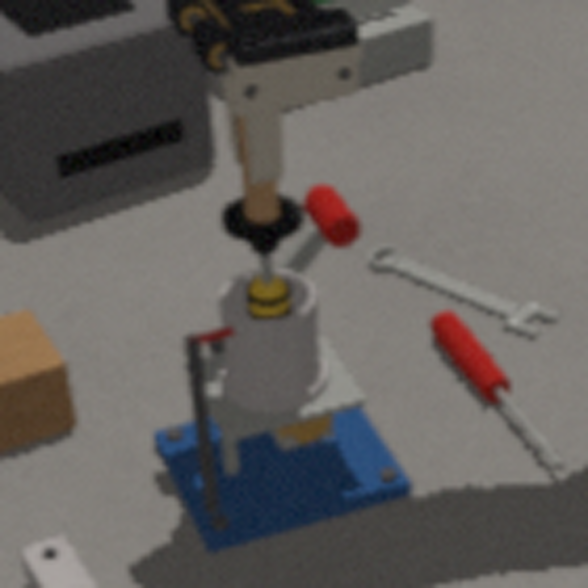

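The head is inside the cup, with the top of the yellow at (268,285), which fits the tip being about 8 mm above the floor. Both strokes are done, so I'll withdraw and return the brush.

```bash
python3 -m handwheel '[0,0,0,-0.15,0,0,1, 0,0,0,-0.35,0,0,1, 0.001,0.001,-0.001,-0.55,0,0,1, 0.001,0.001,-0.001,-0.63,0,0,1, 0.001,0.001,-0.001,-0.63,0.15,-0.07,1, 0.001,0.001,-0.001,-0.63,0.4,-0.2,1, 0.001,0.001,-0.001,-0.63,0.65,-0.32,1, 0.001,0.001,-0.001,-0.63,0.9,-0.45,1, 0.001,0.001,-0.001,-0.63,1,-0.48,1]'; python3 g.py 0.4870 0.2807 0.335 78.5
```

```text
time: 9.55
eef_pos: [0.5443, 0.0569, 0.3391]
ee_rot: [168.2, 89.9, 157.0]
force: [1.5, -1.0, -1.8]
gripper_width: 0.0213
t 9.55 pos [0.544 0.057 0.339] w 0.02132105341248076 F [ 1.508 -0.952 -1.825] j [-14.716  14.912   3.63  106.569  -1.131  58.599  68.101] yaw 78.7193960260014
turn [ 0.002 -0.001 -0.   ] shift [ 0.028  1.388 -0.667] 
R [[-0.0009013510349298315, 0.19561416701999546, 0.9806805214887185], [0.00038338526534874295, 0.980680915382923, -0.19561389321684236], [-0.9999995202909099, 0.00019966167685563085, -0.0009589333473453143]]
```

```bash
python3 -m handwheel '[0.002,0,0,0,0.3,-0.14,1, 0.002,0,0,0,0.6,-0.28,1, 0.002,0,0,0,0.85,-0.4,1, 0.002,0,0,0,1,-0.48,1, 0.002,0,0,0,1,-0.48,1, 0.002,0,0,0,1,-0.48,1]'; python3 g.py 0.4870 0.2807 0.335 78.5
```

```text
time: 10.3
eef_pos: [0.5035, 0.2168, 0.3389]
ee_rot: [-142.9, 89.9, -154.5]
force: [0.2, 1.1, -1.3]
gripper_width: 0.0213
t 10.3 pos [0.504 0.217 0.339] w 0.021322487912599712 F [ 0.205  1.062 -1.273] j [-28.873  15.058  -0.451 106.278   0.132  58.728  49.092] yaw 78.4697503985483
turn [-0.    -0.001  0.   ] shift [ 0.026  0.395 -0.193] 
R [[-0.0010047812445904136, 0.19988521786107016, 0.9798188047263039], [-0.0004801128204731525, 0.9798190899772656, -0.19988576839735844], [-0.9999993799529727, -0.0006712650410359983, -0.0008885363889826747]]
```

```bash
python3 -m handwheel '[0,0,0,0.03,0.2,-0.1,1, 0,0,0,0.05,0.395,-0.193,1, 0,-0.001,0,0.05,0.395,-0.193,1, 0,-0.001,0,0.05,0.395,-0.193,1, 0,-0.001,0,0.05,0.395,-0.193,1]'; python3 g.py 0.4870 0.2807 0.1685 78.5
python3 - <<'E'
from plant import vision
from h import *
np.set_printoptions(precision=4,suppress=True)
d=vision.get_image("scene");W=cloud(d);im=d["image"].astype(int);r,g,b=im[...,0],im[...,1],im[...,2]
yl=(np.hypot(W[...,0]-.487,W[...,1]-.2807)<.05)&(r>b+40)
for z0,z1 in((.18,.21),(.21,.25),(.29,.31),(.31,.33)):
    P=W[yl&(W[...,2]>z0)&(W[...,2]<z1)];print(z0,len(P),P.mean(0) if len(P) else 0)
cv2.imwrite("pics/e.png",cv2.resize(d["image"][100:300,320:500],None,fx=3,fy=3,interpolation=cv2.INTER_CUBIC)[:,:,::-1])
E
```

```text
time: 10.92
eef_pos: [0.4877, 0.279, 0.3316]
ee_rot: [-40.9, 89.9, -52.5]
force: [1.0, -0.5, -1.0]
gripper_width: 0.0214
t 10.925 pos [0.488 0.279 0.332] w 0.02135021860516977 F [ 0.964 -0.454 -1.015] j [-34.196  16.488  -1.859 105.283   0.725  58.237  41.973] yaw 78.33281945171859
turn [-0.002  0.001  0.001] shift [ 1.087  0.011 -0.008] 
R [[0.0009418995178296918, 0.20222625202689784, 0.9793383765667776], [-0.0012297204160396924, 0.9793383047375761, -0.2022250544849193], [-0.9999988003057785, -0.001013836714562899, 0.0011711200278011202]]
0.18 90 [0.4951 0.286  0.1982]
0.21 181 [0.4934 0.2848 0.2336]
0.29 25 [0.4938 0.2851 0.3061]
0.31 43 [0.4933 0.2855 0.3166]
```

View pics/e.png

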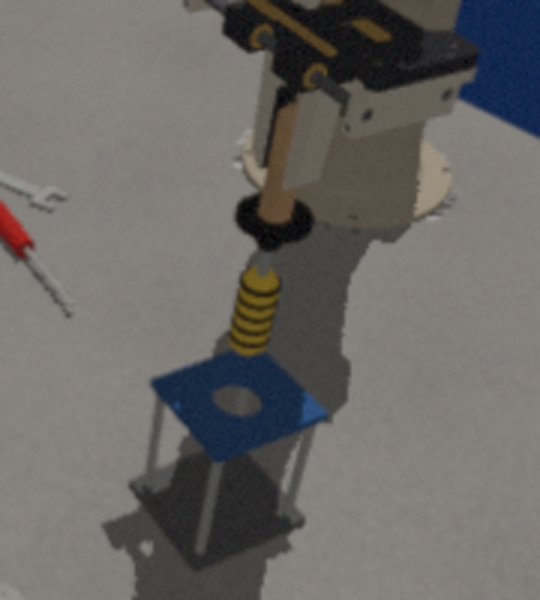

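The brush is upright and about 15 mm above the hole, with its tip at (248,352) in the crop. I'll lower it most of the way and correct the rest.

```bash
python3 -m handwheel '[-0.002,0.001,0.001,0,0.011,-0.008,1, -0.002,0.001,0.001,0.15,0.011,-0.008,1, -0.002,0.001,0.001,0.3,0.011,-0.008,1, -0.002,0.001,0.001,0.5,0.011,-0.008,1, -0.002,0.001,0.001,0.7,0.011,-0.008,1, -0.002,0.001,0.001,0.8,0.011,-0.008,1, -0.002,0.001,0.001,0.9,0.011,-0.008,1, -0.002,0.001,0.001,0.9,0.011,-0.008,1]'; python3 g.py 0.4870 0.2807 0.1675 78.5
```

```text
time: 11.98
eef_pos: [0.4867, 0.2808, 0.196]
ee_rot: [-175.2, 89.9, 173.3]
force: [-0.1, -0.4, -1.0]
gripper_width: 0.0212
t 11.975 pos [0.487 0.281 0.196] w 0.021239353705940323 F [-0.085 -0.41  -0.979] j [-34.167  24.816  -2.189 114.455   1.33   40.806  41.367] yaw 78.5279552039535
turn [ 0.    -0.001  0.   ] shift [ 0.19  -0.     0.002] 
R [[-0.0012497899530470313, 0.198889794196687, 0.9800210649723161], [0.00014625014442165574, 0.9800218562299906, -0.19888976826981053], [-0.9999992083176709, -0.00010524221185899407, -0.001253909130808084]]
```

```bash
python3 -m handwheel '[0,-0.001,0,0.06,0,0.002,1, 0,-0.001,0,0.12,0,0.002,1, 0,-0.001,0,0.16,0,0.002,1, 0,-0.001,0,0.185,0,0.002,1, 0,-0.001,0,0.19,0,0.002,1, 0,-0.001,0,0.192,0,0.002,1, 0,-0.001,0,0.192,0,0.002,1]'; python3 g.py 0.4870 0.2807 0.1675 78.5
```

```text
time: 12.85
eef_pos: [0.4871, 0.2808, 0.1674]
ee_rot: [11.7, 90.0, 0.2]
force: [0.5, -0.2, -1.5]
gripper_width: 0.0214
t 12.85 pos [0.487 0.281 0.167] w 0.02141685925249424 F [ 0.488 -0.156 -1.539] j [-34.257  26.983  -2.112 115.989   1.62   37.03   41.091] yaw 78.52414424793277
turn [ 0.  0. -0.] shift [-0.001 -0.001 -0.   ] 
R [[0.0005252351172733705, 0.1989549786372498, 0.9800084900670621], [2.1528724220842843e-06, 0.9800086250182638, -0.19895500718800008], [-0.9999998620617089, 0.00010660798978419372, 0.0005143066204036928]]
```

```bash
python3 -m handwheel '[0,0,0,0.008,0,0,1, 0,0,0,0.012,0,0,1, 0,0,0,0.012,0,0,1]'; python3 -m handwheel '[0,0,0,0,0,0,0.7, 0,0,0,0,0,0,0.5, 0,0,0,0,0,0,0, 0,0,0,0,0,0,0, 0,0,0,0,0,0,0, 0,0,0,0,0,0,0]'; python3 g.py 0.4870 0.2807 0.26 78.5
```

```text
time: 13.22
eef_pos: [0.4872, 0.2808, 0.1672]
ee_rot: [33.7, 89.9, 22.2]
force: [-4.4, -3.2, 15.4]
gripper_width: 0.0212
time: 13.98
eef_pos: [0.4872, 0.2809, 0.1671]
ee_rot: [33.3, 89.9, 21.8]
force: [0.2, -0.2, 0.3]
gripper_width: 0.073
t 13.975 pos [0.487 0.281 0.167] w 0.07300556941887645 F [ 0.208 -0.151  0.253] j [-34.259  26.99   -2.108 116.035   1.628  36.918  41.079] yaw 78.51657925428653
turn [ 0.     0.001 -0.001] shift [-0.619 -0.001 -0.   ] 
R [[0.0014107040689056438, 0.1990843034073589, 0.979981351889329], [0.0005637995608530622, 0.9799820129176888, -0.19908524929750598], [-0.9999988460213769, 0.000833363427082498, 0.0012702209702435407]]
```

Run:
```python
from plant import vision
from h import *
np.set_printoptions(precision=4,suppress=True)
d=vision.get_image("scene");W=cloud(d);im=d["image"].astype(int);r,g,b=im[...,0],im[...,1],im[...,2]
n=(np.hypot(W[...,0]-.487,W[...,1]-.2807)<.03)
h=n&(r>b+40)&(W[...,2]>.14);P=W[h]
for a in(.15,.17,.19,.205): Q=P[abs(P[:,2]-a)<.01];print(a,len(Q),Q.mean(0))
c=n&(im.sum(2)<110)&(W[...,2]>.12)&(W[...,2]<.15);print("collar z",np.percentile(W[c][:,2],[10,50,90]),"top",P[:,2].max())
cv2.imwrite("pics/f.png",cv2.resize(d["image"][130:300,320:500],None,fx=3.3,fy=3.3,interpolation=cv2.INTER_CUBIC)[:,:,::-1])
```

```text
0.15 40 [0.4927 0.287  0.1503]
0.17 35 [0.4925 0.2871 0.1711]
0.19 51 [0.4931 0.2863 0.19  ]
0.205 52 [0.4931 0.286  0.2046]
collar z [0.1307 0.1357 0.1372] top 0.29083655693666693
```

View pics/f.png

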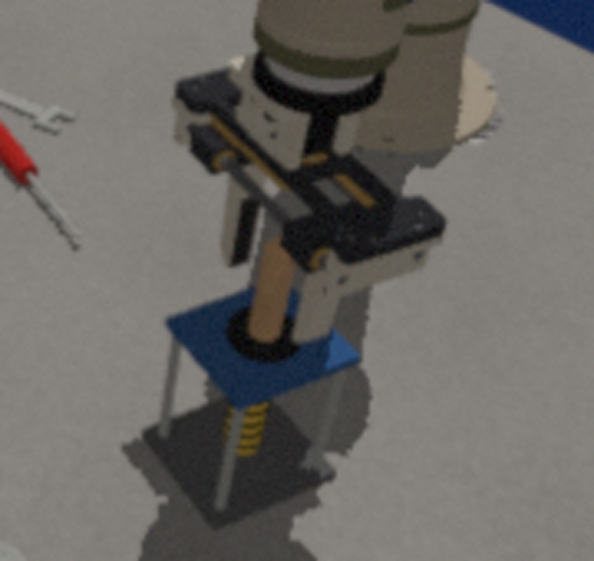

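The brush stands upright and seated, with its collar at (265,335) in the crop and the fingers clear of it. I'll retract straight up and head for the lever.

```bash
python3 -m handwheel '[0,0,0,-0.1,0,0,0, 0,0,0,-0.3,0,0,0, 0,0,0,-0.5,0,0,0, 0,0,0,-0.62,0,0,0, 0,0,0,-0.62,0,0,0, 0,0,0,-0.62,-0.15,0.02,0, 0,0,0,-0.62,-0.4,0.04,0, 0,0,0,-0.62,-0.7,0.07,0, 0,0,0,-0.62,-1,0.1,0]'; python3 g.py 0.4403 -0.1846 0.26 78.5
```

```text
time: 15.15
eef_pos: [0.4707, 0.1278, 0.2591]
ee_rot: [-107.1, 90.0, -118.6]
force: [0.3, -0.0, -1.0]
gripper_width: 0.0928
t 15.15 pos [0.471 0.128 0.259] w 0.09282612525523448 F [ 0.312 -0.019 -0.99 ] j [-21.604  15.135  -0.348 119.298   0.16   45.596  56.427] yaw 78.47899603305098
turn [-0. -0.  0.] shift [-0.005 -2.081  0.217] 
R [[-0.00030672913153384496, 0.19972711261000378, 0.9798515124271181], [-0.0005621364517191529, 0.9798513692677181, -0.19972725939837957], [-0.9999997949599038, -0.0006120724212263229, -0.00018827506913310366]]
```

```bash
python3 -m handwheel '[0,0,0,0,-0.3,0.03,0.5, 0,0,0,0,-0.6,0.06,1, 0,0,0,0,-0.9,0.1,1, 0,0,0,0,-1,0.105,1, 0,0,0,0,-1,0.105,1]'; python3 g.py 0.4403 -0.1846 0.26 78.5
```

```text
time: 15.78
eef_pos: [0.4553, -0.0234, 0.2588]
ee_rot: [-142.7, 89.9, -154.4]
force: [0.1, 0.5, -0.3]
gripper_width: 0.0476
t 15.775 pos [ 0.455 -0.023  0.259] w 0.04755208811279714 F [ 0.076  0.483 -0.323] j [ -6.857  12.789   3.211 122.966  -0.969  44.352  75.302] yaw 78.33329203262922
turn [-0.002 -0.001  0.001] shift [-0.007 -1.073  0.119] 
R [[-0.0014130814237321432, 0.2022181871059825, 0.9793394753630937], [-0.0006778158628707592, 0.9793400344780729, -0.2022192805697394], [-0.9999987718825187, -0.0009495641404302091, -0.0012468205152567635]]
```

```bash
python3 -m handwheel '[-0.002,0,0,0,-0.3,0.03,1, -0.002,0,0,0,-0.6,0.06,1, -0.002,0,0,0,-0.85,0.1,1, -0.002,0,0,0,-1,0.119,1, -0.002,0,0,0,-1,0.119,1, -0.002,0,0,0,-1,0.119,1]'; python3 g.py 0.4403 -0.1846 0.117 78.5
python3 - <<'E'
from plant import vision
from h import *
np.set_printoptions(precision=4,suppress=True)
d=vision.get_image("scene");W=cloud(d);im=d["image"].astype(int);r,g,b=im[...,0],im[...,1],im[...,2]
P=W[(np.hypot(W[...,0]-.48,W[...,1]+.19)<.06)&(r>g+60)&(W[...,2]>.09)];print(len(P),P.min(0),P.max(0),cv2.minAreaRect(P[:,:2].astype(np.float32)))
cv2.imwrite("pics/g.png",cv2.resize(d["image"][90:230,210:350],None,fx=4.2,fy=4.2,interpolation=cv2.INTER_CUBIC)[:,:,::-1])
E
```

```text
time: 16.52
eef_pos: [0.4427, -0.1722, 0.2586]
ee_rot: [-169.2, 89.9, 179.4]
force: [0.2, 1.1, -0.0]
gripper_width: 0.0003
t 16.525 pos [ 0.443 -0.172  0.259] w 0.00027582641315099726 F [ 0.208  1.107 -0.042] j [  8.516  14.242   7.318 121.046  -2.501  44.959  96.006] yaw 78.62064771853956
turn [ 0.001 -0.001  0.   ] shift [ 0.944 -0.084  0.002] 
R [[-0.001966344358854455, 0.1973040531883561, 0.9803403715472037], [2.0053034414532767e-05, 0.9803422743835417, -0.19730439593273416], [-0.9999980665420003, -0.0003683095867109132, -0.0019316470459492807]]
91 [ 0.4727 -0.2149  0.1198] [ 0.498  -0.1662  0.1465] ((0.48461541533470154, -0.1907220184803009), (0.04906174913048744, 0.021393775939941406), 81.2063217163086)
```

View pics/g.png

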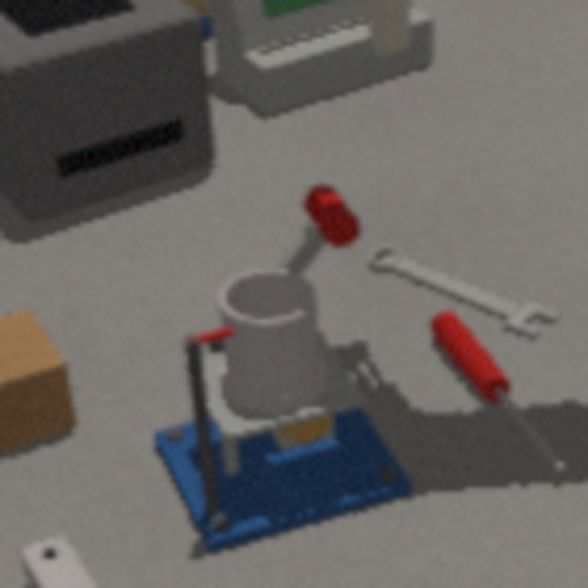

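The lever rests at about (332,215) in the crop, and the closed fingers are on its -x side, out of the crop. I'll descend behind the grip.

```bash
python3 -m handwheel '[0,0,0,0,-0.084,0.002,1, 0,0,0,0.2,-0.084,0.002,1, 0,0,0,0.45,-0.084,0.002,1, 0,0,0,0.7,-0.084,0.002,1, 0,0,0,0.9,-0.084,0.002,1, 0,0,0,0.944,-0.084,0.002,1, 0,0,0,0.944,-0.084,0.002,1]'; python3 g.py 0.4403 -0.1846 0.117 78.5
```

```text
time: 17.45
eef_pos: [0.4404, -0.1848, 0.1173]
ee_rot: [-168.1, 89.9, -179.4]
force: [-0.3, 0.7, 0.1]
gripper_width: 0.0002
t 17.45 pos [ 0.44  -0.185  0.117] w 0.00023513397104950825 F [-0.283  0.651  0.084] j [ 12.268  27.108   5.059 129.04   -5.544  24.161 100.484] yaw 78.64521117705853
turn [ 0.002 -0.001  0.   ] shift [ 0.002  0.001 -0.001] 
R [[-0.002151669844950188, 0.19688374324343055, 0.9804244804998156], [-2.1634656894156667e-05, 0.9804267406404747, -0.19688424459320492], [-0.9999976849217301, -0.0004448410392832586, -0.0021052951407858345]]
```

```bash
python3 -m handwheel '[0,0,0,0,0,0.08,1, 0,0,0,0,0,0.137,1, 0,0,0,-0.035,0,0.18,1, 0,0,0,-0.073,0,0.227,1, 0,0,0,-0.11,0,0.29,1, 0,0,0,-0.147,0,0.353,1, 0,0,0,-0.175,0,0.42,1, 0,0,0,-0.193,0,0.487,1, 0,0,0,-0.213,0,0.587,1, 0,0,0,-0.222,0,0.65,1, 0,0,0,-0.224,0,0.68,1, 0,0,0,-0.224,0,0.68,1]'; python3 g.py 0.5434 -0.2056 0.151 78.5
python3 - <<'E'
from plant import vision
from h import *
np.set_printoptions(precision=4,suppress=True)
F=np.array([.5857,-.107]);c,s=np.cos(np.radians(-11.5)),np.sin(np.radians(-11.5));A=np.array([[c,s],[-s,c]])
for n in("scene","top"):
    d=vision.get_image(n);W=cloud(d);im=d["image"].astype(int);r,g,b=im[...,0],im[...,1],im[...,2]
    P=W[(np.hypot(W[...,0]-.555,W[...,1]+.21)<.08)&(r>g+60)&(W[...,2]>.09)]
    L=(P[:,:2]-F)@A.T
    print(n,len(P),"local",np.percentile(L,[2,50,98],axis=0),"z",np.percentile(P[:,2],[2,98]))
    if n=="scene": cv2.imwrite("pics/i.png",cv2.resize(d["image"][90:230,210:350],None,fx=4.2,fy=4.2,interpolation=cv2.INTER_CUBIC)[:,:,::-1])
E
```

```text
time: 18.95
eef_pos: [0.5406, -0.2048, 0.1507]
ee_rot: [-169.2, 89.9, 179.5]
force: [-3.9, -0.1, 1.8]
gripper_width: 0.0007
t 18.95 pos [ 0.541 -0.205  0.151] w 0.0006975746559737248 F [-3.896 -0.121  1.789] j [ 10.73   29.398   6.301 115.056  -5.211  35.926  99.107] yaw 78.65181794848523
turn [ 0.002 -0.001  0.   ] shift [-0.002 -0.001  0.019] 
R [[-0.002159074726647503, 0.1967706922762755, 0.9804471597477552], [1.9392764522785377e-05, 0.9804494530383336, -0.19677110982243584], [-0.999997669007406, -0.0004058299492559758, -0.0021206795625107744]]
scene 100 local [[-0.0092 -0.1244]
 [ 0.0023 -0.0858]
 [ 0.0105 -0.0785]] z [0.1578 0.1795]Traceback (most recent call last):
  File "<stdin>", line 9, in <module>
    return _quantile_unchecked(
        a, q, axis, out, overwrite_input, method, keepdims, weights)
    return _ureduce(a,
                    func=_quantile_ureduce_func,
    ...<5 lines>...
                    overwrite_input=overwrite_input,
                    method=method)
    r = func(a, **kwargs)
    result = _quantile(arr,
                       quantiles=q,
    ...<2 lines>...
                       out=out,
                       weights=wgt)
    slices_having_nans = np.isnan(arr[-1, ...])
                                  ~~~^^^^^^^^^
IndexError: index -1 is out of bounds for axis 0 with size 0
```

View pics/i.png

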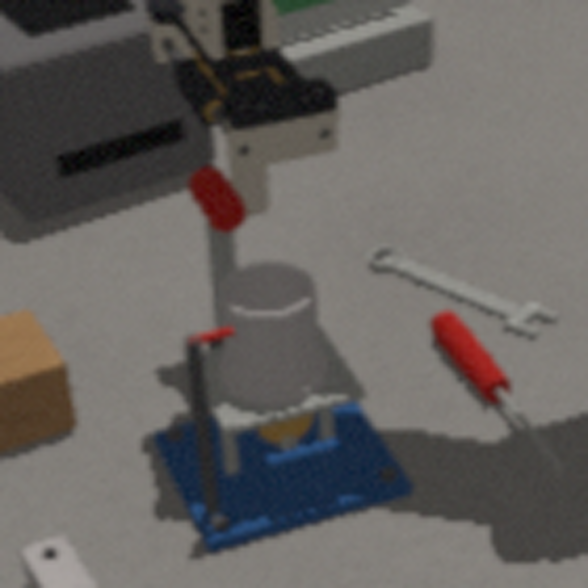

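The red grip is at (217,198) in the crop, directly above the now vertical bar, with the fingers behind it. I'll hold briefly and check the brush and bystanders numerically before handing in.

```bash
python3 -m handwheel '[0,0,0,0,0,0.013,1, 0,0,0,0,0,0.013,1, 0,0,0,0,0,0.013,1, 0,0,0,0,0,0.013,1]'
python3 - <<'E'
from plant import vision,arm,workorder
from h import *
np.set_printoptions(precision=4,suppress=True)
d=vision.get_image("scene");W=cloud(d);W0=cloud(dict(np.load("scene0.npz")));im=d["image"].astype(int)
for n,x,y in(("brush",.487,.281),("foot1",.757,.148),("foot2",.714,.273),("bottle",.6,.447),("carton",.735,-.255),("lc",.77,-.035)):
    z0=.145 if n=="brush" else .02
    for V in(W0,W):
        P=V[(np.hypot(V[...,0]-x,V[...,1]-y)<.045)&(V[...,2]>z0)];print(n,len(P),P.mean(0),P[:,2].max())
F=np.array([.5857,-.107]);c,s=np.cos(np.radians(-11.5)),np.sin(np.radians(-11.5));A=np.array([[c,s],[-s,c]])
P=W[(np.hypot(W[...,0]-.56,W[...,1]+.21)<.08)&(im[...,0]>im[...,1]+60)&(W[...,2]>.09)];print("grip local",np.percentile((P[:,:2]-F)@A.T,[2,98],axis=0))
i0=np.load("scene0.npz")["image"].astype(int);D=abs(i0-im).sum(2)[145:205,295:350];print("wrench/driver diff frac",(D>90).mean())
print(arm.get_obs()["force"],arm.get_obs()["qd"])
E
```

```text
time: 19.55
eef_pos: [0.5419, -0.2051, 0.1505]
ee_rot: [-173.0, 89.8, 175.6]
force: [-3.0, 1.2, 0.7]
gripper_width: 0.0006
brush 275 [0.4915 0.2847 0.1859] 0.21748177337518318
brush 277 [0.4914 0.2853 0.1862] 0.21778634123130258
foot1 142 [0.7539 0.1433 0.036 ] 0.06430728555714708
foot1 141 [0.7536 0.1431 0.0362] 0.06462082489139719
foot2 171 [0.7114 0.2664 0.0356] 0.06323437836700288
foot2 163 [0.7112 0.267  0.0361] 0.06392153603043103
bottle 478 [0.5982 0.4483 0.0626] 0.1009987863907609
bottle 484 [0.5983 0.4483 0.0623] 0.10145253750316707
carton 615 [ 0.7358 -0.2533  0.0495] 0.06318045054586478
carton 605 [ 0.7359 -0.2532  0.0497] 0.06359142325918746
lc 303 [ 0.7737 -0.0333  0.0296] 0.034045148623853404
lc 302 [ 0.7738 -0.0333  0.0297] 0.03407866249096987
grip local [[-0.0076 -0.1238]
 [ 0.012  -0.078 ]]
wrench/driver diff frac 0.20666666666666667
[-3.863   1.0897  2.0007] [ 0.008   0.0032 -0.0443 -0.0221  0.014   0.0521 -0.011 ]
```

```bash
python3 -c "
from plant import workorder
print(workorder.job_done())"
```

```text
the job is handed in; nothing more can be done
None
```

The job is handed in at about 19.6 s of the 58 s allowed. No verdict is reported, so the results below are from my own measurements.

- **Scrub:** I took the brush from its stand and scrubbed the cup down, up and down again. The tip reached about 8 mm above the floor on both down strokes. It came up to about 60 mm above the floor in between, estimated from the commanded lift. I never felt the cup's floor, so both depths come from the arm's position and the given heights.
- **Brush back in stand:** The brush was let go with its collar seated. In the last check its handle points were within 1 mm of where they started, and it stands upright.
- **Lever:** The fingers are holding the lever upright. The grip's centre is about 2 mm short of vertical, which is roughly 0.73 rad, and the push on the fingers is about 3 to 4 N with the arm still.
- **Bystanders:** The feet, bottle, carton and load cell are within 1 mm of their start positions. For the wrench and screwdriver, the before/after image comparison differed in about 21% of the pixels. I put that down to the arm's shadow, since both looked unmoved in the last picture, but I did not measure their positions.

One check did not work: the top camera saw no red grip at the end, probably because the arm was in the way. The final lever angle therefore rests on the scene camera and the arm's own position.

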